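# Fit the missing bumper foot to a disk drive's mounting rail

## Task

The disk drive lies bottom-up in its cradle with three of its four bumper feet fitted. Take the loose flanged bumper foot that stands on the cart and slide it sideways into the empty slot of the mounting rail, flange under the plate and barrel above it, until it is fully home at the end of the slot with the spring catch snapped behind it; then let go. The rail is only nipped up in its long holes and its slot may be anywhere along them, so feel along the edge for the slot, never press harder than a light push (20 N), and leave everything else on the cart where it is.

Things in the scene. Friction and masses are not known exactly. Their poses are not given: they have to be found in the camera images.
- foot_center (a point): centre (22 mm above its base, on its axis) of the loose grey hard-rubber bumper foot, standing on its flange: flange 38 mm across, 4 mm thick; above it a neck 16 mm across (4 to 10 mm above the base), then a straight barrel 30 mm across (10 to 44 mm). About 60 g, z up its axis. Hold it by the barrel, fingertips at least 12 mm above its base, so that they clear the rail's plate.
- drive: half-height disk drive, 203 x 146 mm, bottom-up and fixed in its cradle. Origin on the cart top under its middle; x along it towards its black bezel, y across, z up. A steel angle rail along each long side: level plate 3 mm thick sticking out sideways, underside 50 mm above the cart. Drive parts reach 61 mm above the cart, fitted feet 87 mm. Foot and rail must not press on each other with more than 20 N.
- rail_mark (a point): fixed point of the drive on the line of the -y rail's free edge, at mid thickness of its plate (51.5 mm above the cart); axes as the drive's. The rail slides along x in long holes: the middle of its empty slot, open at this edge, lies anywhere from 5 to 41 mm from here along +x (differs each time, stays put under 20 N), with plain plate edge between. The next slot, 105 mm further on, holds a foot.
- home_line (a point): point 25 mm in (+y) from rail_mark: the foot slides in along +y and is fully home when its axis is level with this point along y, wherever the slot is along x. The slot is 18 mm wide with parallel sides (neck: 1 mm to spare either side), flat closed end 33 mm in, mouth eased to 21 mm over the first 2 mm. The 3 mm plate fits the 6 mm high neck with 1.5 mm above and below.
- catch_line (a point): point 19 mm in (+y) from rail_mark: level with it along y, a round spring nose (steel, 5 mm across) stands 3.5 mm into the slot from its +x side. It gives way sideways; passing it takes a push of about 4 to 12 N, then it springs back behind the neck. Once home and let go, the foot's barrel rests on the plate.
- plain_foot_center (a point): centre of a plain stick-on rubber foot, a grey cone stump 38 mm across and 26 mm high without flange or neck; not wanted, leave it
- canister: aluminium screw-top canister with knurled cap, 42 mm across, 76 mm high; origin under its middle; leave it
- flip_box: clear acrylic flip box of disks, 100 x 150 mm, about 150 mm high with its lid back; origin under its middle; leave it
- screwdriver: yellow-handled screwdriver lying down, handle towards its -x; leave it
- spare_rail: spare steel angle rail lying flat, 190 x 24 x 19 mm; origin under its middle; leave it
- screw_tray: shallow steel tray 110 x 80 x 24 mm; leave it
- disk_pack: cardboard pack of disks 96 x 139 x 36 mm; leave it
Mind the look-alikes: they are no part of the job. Leave any orange look-alike of the part that bears foot_center alone.

How it is judged (in metres and radians):
On the way:
1. the foot's neck is between the sides of the empty slot, at least 8 mm in from the plate's edge, with the flange under the plate and the barrel above it (y of foot_center in the frame of home_line above -0.017 m and x of foot_center in the frame of home_line between 0.002 and 0.044 m and z of foot_center in the frame of drive between 0.0635 and 0.0695 m), for 0.05 s.
At the end, for the whole second after the job is handed in: The foot stands upright (within 0.08 rad) in the empty slot, flange under the plate and barrel resting on it, its axis within 2.5 mm of the slot's home depth (which puts the catch behind its neck), released and at rest (y of foot_center in the frame of home_line between -0.0025 and 0.0025 m and x of foot_center in the frame of home_line between 0.002 and 0.044 m and z of foot_center in the frame of drive between 0.0635 and 0.0685 m and angle between foot_center's own z axis and vertical below 0.08 rad and linear speed of foot below 0.01 m/s and contact force between the fingers and foot below 0.1 N); the robot touches nothing.
It fails at once if the foot and the drive with its rail press on each other with more than 20 N (contact force between foot and drive above 20 N).
It fails at once if the robot itself presses on the drive or its rail with more than 20 N (contact force between any of the fingers, the arm and drive above 20 N).
It fails at once if something else on the cart is moved by more than 15 mm (distance of any of plain_foot_center, canister, flip_box, screwdriver, spare_rail, screw_tray, disk_pack from where it was at the start of the episode above 0.015 m).
It also fails if it takes over 64 s, if anything falls off the work surface, if the arm or the gripper's body presses on something with over 40 N, if the wrist force passes 120 N, or if a joint passes its speed limit or range.

## Robot

A 6-joint arm with a two-finger parallel gripper is mounted at the origin on the work surface. World frame = base frame: x ahead of the robot, y to its left, z up, the work surface at z = 0. Lengths are in m, angles in degrees, forces in N, time in s.
With the tool pointing down it reaches from about 0.35 to 0.875 m from the base axis. Payload 4.2 kg.
Tool frame: the origin (TCP) lies midway between the tips of the shut fingers; the grasp point (between the pads) lies 19 mm behind it; z points along the fingers, y is the line along which they close (so a half turn about z gives the same grasp; the last joint's range is limited). The gripper opens to 87 mm and grips with 3 to 60 N. Pads are 19 mm wide; open, the fingers measure 117 mm over their backs; the gripper's body (75 mm by 190 mm) begins 51 mm behind the grasp point.
Start: joints at [-61.444, 22.042, 0.453, 0, -68.411, -14.817], TCP at [0.148, -0.607, 0.223] pointing down, gripper open.
Joint ranges: [-179.83, 179.83], [-69.29, 118.12], [-61.27, 80.66], [-181.25, 117.63], [-171.15, -9.14], [-177.46, 177.46]. Speed limits (degrees/s): [159.86, 159.86, 180, 180, 180, 180].

## Interface

Orientations are given as a 3x3 rotation matrix whose columns are the frame's x, y, z axes.
In Python, from station import r, cams gives the robot as it stands.
- The arm moves only by the tool play_rows, never from a script. Its argument "commands" is text: rows parted by semicolons, each of 6 numbers parted by spaces: the shift along the world's x, y, z normalised to -1 to 1, where 1 is 30 mm, then the turn, a rotation vector about the world's x, y, z normalised to -1 to 1, where 1 is 0.15 rad. A call has 1 to 20 rows; each row shifts and turns the commanded pose from where the row before left it; what a row does not reach is not made up. A row lasts 1/10 s, in which the tool goes at most 50 mm and 8.59 degrees, less where a joint would pass 70% of its speed; a pose out of reach is approached as far as the arm can. A call with a number of a shift or a turn outside -1 to 1 is refused whole. A call with a gripper value outside its range is refused whole. "grip" is the finger opening in mm, from 0 to 87, set as the call begins (left out, the last holds). The fingers move at their own pace and stop on an object; the grip force is fixed at half the most. Time passes only in rows, so rows that do not move let the fingers close. It gives the time, the measured TCP pose, the force, the opening and the grip force at its end, in the units of the state.
- r.sense(): the state, without advancing time (a new reading comes with each control period).
- cams.capture(name): name is "scene" or "top" or "wrist"; returns (picture, depth): 420x560x3 uint8, blue, green, red; 420x560 float32, m along the optical axis (not along the pixel's ray), 0 where there is no reading.
- cams.camera_info(name): a dict with "mtx" (3x3 intrinsics, pixels), "k1" (the pictures are not rectified: a ray, as slopes to the right and down, at radius r is drawn at 1 + k1 r^2 times it, then the intrinsics apply), "R" (3x3) and "t" (3): a world point X has camera coordinates R X + t. Camera axes: x right, y down, z forward; pixel columns grow to the right and rows downward; lengths in m; the calibration is good to about 2 mm. A picture is of the moment at which its call begins: read the wrist's pose just before it. camera_info takes no time and is no camera call; for the wrist camera it gives the pose at the moment of the call.
- r.finish_job(): hands the job in; it is judged then, once.
The state is a dict: "time_s": time; "joints": joint angles; "joint_velocities": joint speeds; "effort": joint torques, N m; "tcp_pos": TCP position; "ee_rot": TCP orientation; "wrist_force": force on the tool from outside, world axes, zero at the start; "moment": the same for the moment, N m; "gripper_width": opening from 0.0 (shut) to 1.0 (fully open); "gripper_force": force on a finger pad.
Only numpy, scipy, OpenCV 4.12 (cv2) and the standard library are available. Lean on these libraries where they do the work, as an engineer would, in place of code of your own. Each camera call takes 0.05 s, during which the arm holds its last target. There are 200 camera calls.

## Working session

There is one attempt and no reset: what is moved stays moved. The work goes in short steps, Python scripts to look and compute and a tool call to move; the robot and the scene stay as the last step left them, time stands still between calls to the robot, and variables do not carry over. Pictures are saved under pics/ and viewed, at most 10 in all, crops included, and the job is handed in when it is done.

Besides the shell and the picture viewer there is one more tool, called after "Call:" in YAML: its name, and indented under it one key for each argument. play_rows: Moves the arm, as the interface text tells. Scaled input: -1 to 1 covers 30 mm each way for a shift and 0.15 rad each way for a turn. Its arguments: {"type":"object","properties":{"commands":{"type":"string"},"grip":{"type":"number"}},"required":["commands"]}

```bash
mkdir -p pics; ls
cat > h.py <<'E'
import numpy as np, cv2
from station import r, cams
def ray(name,u,v,info=None):
    c=info or cams.camera_info(name); M=np.array(c['mtx']);k=c['k1']
    d=np.array([(u-M[0,2])/M[0,0],(v-M[1,2])/M[1,1]]); s=d.copy()
    for _ in range(20): s=d/(1+k*(s@s))
    R=np.array(c['R']);t=np.array(c['t']).ravel()
    return -R.T@t, R.T@np.array([s[0],s[1],1])
def atz(name,u,v,z,info=None):
    o,d=ray(name,u,v,info); return o+d*(z-o[2])/d[2]
def atd(name,u,v,dep,info=None):
    o,d=ray(name,u,v,info); return o+d*dep
def proj(name,X,info=None):
    c=info or cams.camera_info(name); M=np.array(c['mtx']);p=np.array(c['R'])@X+np.array(c['t']).ravel()
    s=p[:2]/p[2]; s=s*(1+c['k1']*(s@s)); return M[0,0]*s[0]+M[0,2],M[1,1]*s[1]+M[1,2]
E
python3 - <<'E'
from h import *
for n in ['scene','top']:
    p,d=cams.capture(n); cv2.imwrite(f'pics/{n}0.png',cv2.resize(p,(800,600),interpolation=cv2.INTER_CUBIC)); np.save(n+'_d.npy',d); cv2.imwrite(n+'_raw.png',p)
    c=cams.camera_info(n); print(n,-np.array(c['R']).T@np.array(c['t']).ravel(),c['mtx'],c['k1'])
s=r.sense(); print(s['wrist_force'],s['time_s'],s['ee_rot'])
E
```

```text
pics
scene [1.08964713 0.05274554 0.93766911] [[500.11665894   0.         266.53198895]
 [  0.         500.11665894 207.58485636]
 [  0.           0.           1.        ]] -0.07772806410747625
top [ 0.41521814 -0.06493289  0.93195543] [[402.29262527   0.         283.17653834]
 [  0.         402.29262527 210.96575757]
 [  0.           0.           1.        ]] -0.10581558056733255
[0.4265825  0.11356105 0.14088738] 0.1 [[-9.71417798e-01 -2.37375505e-01 -5.75214909e-04]
 [-2.37376179e-01  9.71415907e-01  1.91951059e-03]
 [ 1.03128117e-04  2.00118907e-03 -9.99997992e-01]]
```

View pics/top0.png

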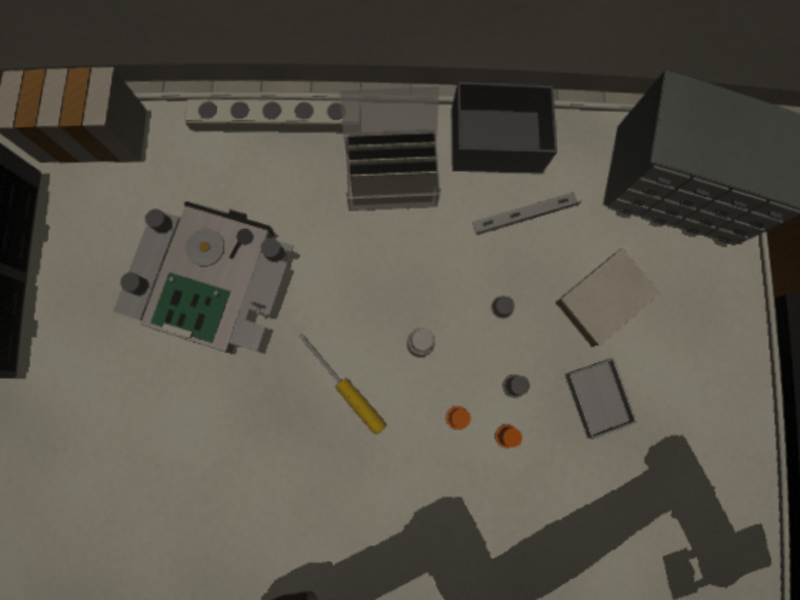

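View pics/scene0.png

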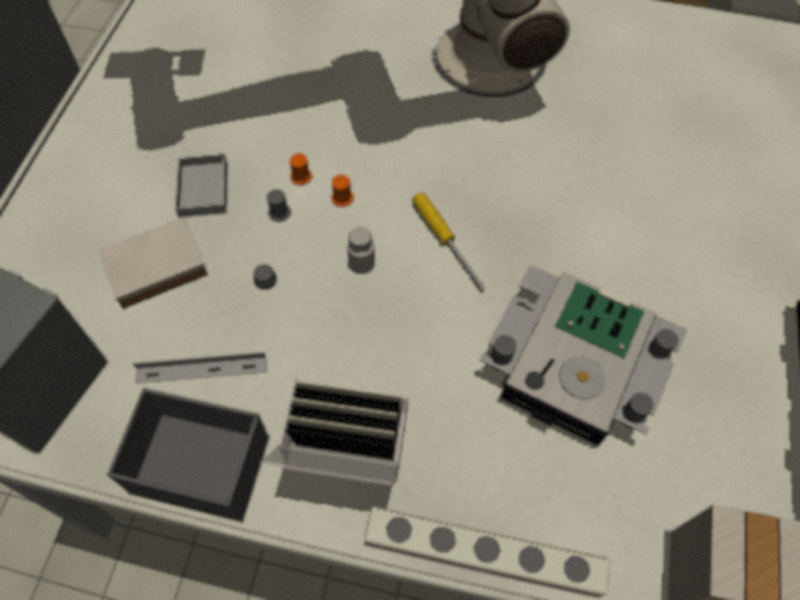

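The top view shows the drive at about (210,280) with its bezel at the top, so the -y rail is the right one. Its empty slot is near (262,312), and the loose foot is at (517,385). I'll enlarge both views of the rail and the foot.

Run:
```python
from h import *
t=cv2.imread('top_raw.png');s=cv2.imread('scene_raw.png')
a=cv2.resize(t[140:260,75:215],None,fx=5,fy=5,interpolation=cv2.INTER_CUBIC)
print(a.shape); cv2.imwrite('pics/c1.png',a)
b=cv2.resize(s[175:325,325:490],None,fx=4,fy=4,interpolation=cv2.INTER_CUBIC);cv2.imwrite('pics/c2.png',b)
for n,u,v,z in [('top',517*.7,383*.7,.044),('scene',277*.7,197*.7,.044),('top',503*.7,304*.7,.026)]: print(n,atz(n,u,v,z))
d=np.load('top_d.npy')
print(atd('top',362,269,d[269,362]))
```

```text
(600, 700, 3)
top [ 0.4437226  -0.27472249  0.044     ]
scene [ 0.44483676 -0.27592695  0.044     ]
top [ 0.57101392 -0.25904427  0.026     ]
[ 0.44173698 -0.27490733  0.04399459]
```

View pics/c1.png

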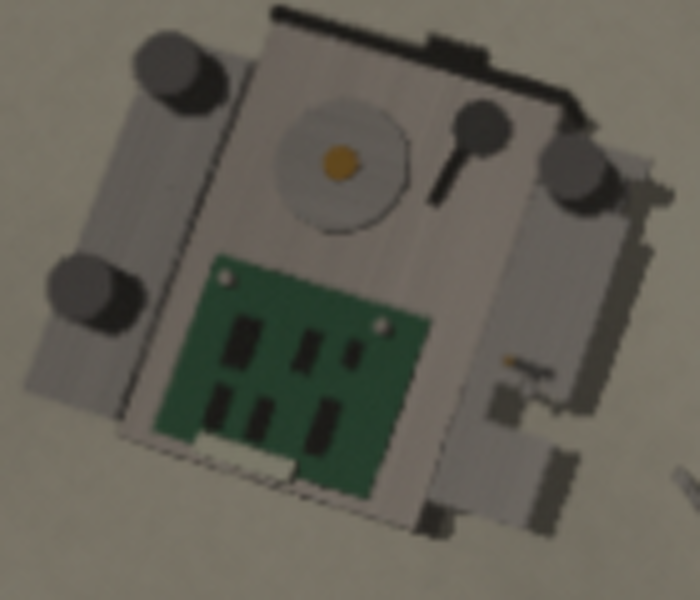

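View pics/c2.png

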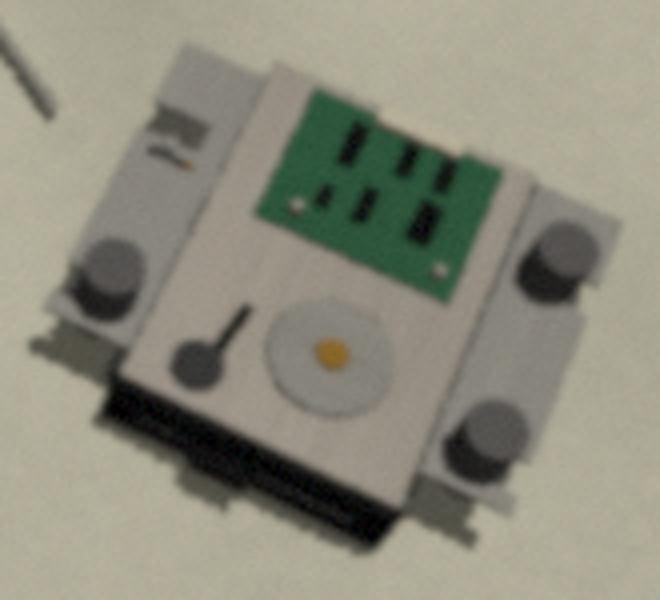

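c1 shows the rail's free edge running from about (530,530) to (650,165). The slot mouth is between (553,448) and (577,400), and its closed end is near (492,403). The catch spring sits on the +x (upper) side. In c2 the slot is at (150–208,120–135).

Run:
```python
from h import *
P=lambda u,v:atz('top',75+u/5,140+v/5,.053)
Q=lambda u,v:atz('scene',325+u/4,175+v/4,.053)
for n,p in dict(cornA=P(530,530),edge2=P(578,400),edge3=P(637,215),m1=P(553,448),m2=P(577,402),end1=P(490,422),end2=P(505,385)).items(): print(n,p.round(4))
for n,p in dict(cornA=Q(185,42),edge2=Q(75,250),m1=Q(157,103),m2=Q(143,133),e=Q(205,135)).items(): print('s',n,p.round(4))
a=P(637,215)-P(530,530); print(np.degrees(np.arctan2(a[1],a[0])))
# bezel/drive edges at z .061
B=lambda u,v:atz('top',75+u/5,140+v/5,.061)
a=B(555,110)-B(412,530); print(np.degrees(np.arctan2(a[1],a[0])))
a=B(265,60)-B(122,430); print(np.degrees(np.arctan2(a[1],a[0])))
a=B(122,433)-B(412,530); print(np.degrees(np.arctan2(a[1],a[0]))-90, np.linalg.norm(a))
# feet tops z .087 (c1)
F=lambda u,v:atz('top',75+u/5,140+v/5,.087)
f1=F(168,65);f2=F(82,287);f3=F(574,168);print(f1,f2,f3); a=f1-f2;print(np.degrees(np.arctan2(a[1],a[0])),np.linalg.norm(a)); a=f1-f3;print(np.degrees(np.arctan2(a[1],a[0]))-90,np.linalg.norm(a))
```

```text
cornA [0.4879 0.1238 0.053 ]
edge2 [0.5455 0.1052 0.053 ]
edge3 [0.6295 0.0827 0.053 ]
m1 [0.524  0.1153 0.053 ]
m2 [0.5446 0.1056 0.053 ]
end1 [0.5351 0.1437 0.053 ]
end2 [0.5517 0.1379 0.053 ]
s cornA [0.4918 0.1292 0.053 ]
s edge2 [0.6253 0.0909 0.053 ]
s m1 [0.5322 0.1196 0.053 ]
s m2 [0.5516 0.1149 0.053 ]
s e [0.5459 0.1461 0.053 ]
-16.160269429783586
-15.660579613593534
-16.752507506756704
-17.032578510155687 0.13767803210911037
[0.68680885 0.2880265  0.087     ] [0.58662501 0.31727033 0.087     ] [0.64179752 0.10522888 0.087     ]
-16.272611472843156 0.10436476339913886
-13.833081364880158 0.18825777236233654
```

Call:
play_rows:
  commands: "0.82 0.92 -0.2 0 0 0.58;0.82 0.92 -0.2 0 0 0.58;0.82 0.92 -0.2 0 0 0.58;0.82 0.92 -0.2 0 0 0.58;0.82 0.92 -0.2 0 0 0.58;0.82 0.92 -0.2 0 0 0.58;0.82 0.92 -0.2 0 0 0.58;0.82 0.92 -0.2 0 0 0.58;0.82 0.92 -0.2 0 0 0.58;0.82 0.92 -0.2 0 0 0.58;0.82 0.92 -0.2 0 0 0.58;0.82 0.92 -0.2 0 0 0.58;0 0 0 0 0 0;0 0 0 0 0 0"
  grip: 54

```text
time_s: 1.5
tcp_pos: [0.4437, -0.2751, 0.15]
ee_rot: [[-0.282, -0.959, -0.001], [-0.959, 0.282, 0.0], [-0.0, 0.001, -1.0]]
wrist_force: [0.2, 0.4, 0.2]
gripper_width: 0.621
gripper_force: 0.0
```

Run:
```python
from h import *
s=r.sense(); i=cams.camera_info('wrist'); p,d=cams.capture('wrist')
cv2.imwrite('pics/w1.png',p); np.save('w1_d.npy',d)
print(s['tcp_pos'],s['ee_rot'],s['joints'],s['wrist_force'])
R=np.array(s['ee_rot']);C=-np.array(i['R']).T@np.array(i['t']).ravel(); print('cam in tool',R.T@(C-s['tcp_pos']),(R.T@np.array(i['R']).T).round(3))
import pickle;pickle.dump(i,open('w1.pkl','wb'))
for X in [(.4435,-.2752,.044),tuple(s['tcp_pos'])]: print(proj('wrist',np.array(X),i))
```

```text
[ 0.44369839 -0.27514648  0.15003014] [[-2.81937006e-01 -9.59431923e-01 -1.38167919e-03]
 [-9.59432917e-01  2.81936643e-01  4.54859489e-04]
 [-4.68607213e-05  1.45387022e-03 -9.99998942e-01]] [-1.39845586e+01  1.59957458e+01 -1.98686203e+01 -7.59094316e-03
 -5.42187503e+01 -2.38684204e+00] [0.16707307 0.41248972 0.15123358]
cam in tool [ 0.08168798  0.00067247 -0.16197684] [[-0.001 -0.957 -0.291]
 [ 1.    -0.001  0.001]
 [-0.001 -0.291  0.957]]
(np.float64(271.46250154289413), np.float64(205.47994704369322))
(np.float64(271.02797535053395), np.float64(266.0118071291811))
```

View pics/w1.png

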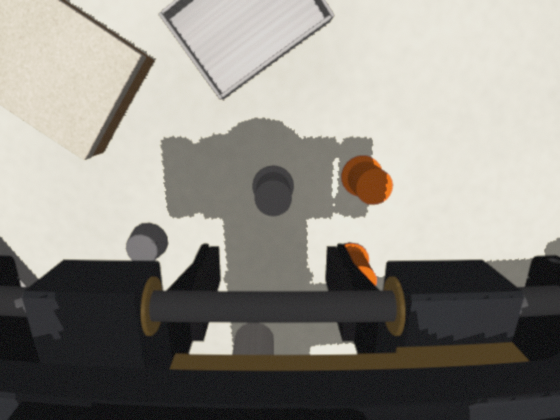

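The wrist view has the foot ahead of the fingers, with its top face around (272,196). I'll pin it down with the depth.

Run:
```python
from h import *
import pickle;i=pickle.load(open('w1.pkl','rb'));d=np.load('w1_d.npy')
pts=[]
for v in range(150,235):
  for u in range(235,310):
    if d[v,u]>0:
      X=atd('wrist',u,v,d[v,u],i)
      pts.append((*X,u,v))
P=np.array(pts); print(np.histogram(P[:,2],bins=[-.01,-.003,.003,.01,.02,.03,.038,.042,.046,.05,.06]))
T=P[(P[:,2]>.040)&(P[:,2]<.049)]
(c,rad)=cv2.minEnclosingCircle(T[:,:2].astype(np.float32)); print(len(T),T.mean(0),c,rad, np.ptp(T[:,:2],axis=0))
```

```text
(array([   0, 4713,  305,   70,   81,   66,   40, 1067,    0,    0]), array([-0.01 , -0.003,  0.003,  0.01 ,  0.02 ,  0.03 ,  0.038,  0.042,
        0.046,  0.05 ,  0.06 ]))
1092 [ 4.40737578e-01 -2.81060361e-01  4.36915059e-02  2.72703297e+02
  1.97599817e+02] (0.44072702527046204, -0.2804931104183197) 0.015284181572496891 [0.0297985  0.03034786]
```

Run:
```python
from h import *
for n,(u0,v0) in dict(top=(362,269),scene=(194,140)).items():
  d=np.load(n+'_d.npy'); P=np.array([(*atd(n,u,v,d[v,u]),u,v) for v in range(v0-20,v0+20) for u in range(u0-20,u0+20) if d[v,u]>0])
  T=P[(P[:,2]>.040)&(P[:,2]<.049)];c,rad=cv2.minEnclosingCircle(T[:,:2].astype(np.float32)); print(n,len(T),T.mean(0),c,rad)
```

```text
top 145 [ 4.41243489e-01 -2.78715164e-01  4.31527394e-02  3.63600000e+02
  2.69241379e+02] (0.4412170350551605, -0.2783856987953186) 0.015037592500448227Traceback (most recent call last):
  File "<stdin>", line 3, in <module>
  File "h.py", line 12, in atd
    o,d=ray(name,u,v,info); return o+d*dep
        ~~~^^^^^^^^^^^^^^^
  File "h.py", line 4, in ray
    c=info or cams.camera_info(name); M=np.array(c['mtx']);k=c['k1']
              ~~~~~~~~~~~~~~~~^^^^^^
ValueError: time passes only in moves, steps and waits
```

Call:
play_rows:
  commands: "-0.09 -0.15 -0.6 0 0 0;0 0 -0.9 0 0 0;0 0 -0.9 0 0 0;0 0 -0.9 0 0 0;0 0 -0.7 0 0 0;0 0 -0.4 0 0 0;0 0 0 0 0 0;0 0 0 0 0 0"

```text
time_s: 2.35
tcp_pos: [0.4412, -0.2811, 0.0192]
ee_rot: [[-0.284, -0.959, 0.001], [-0.959, 0.284, -0.001], [0.0, -0.001, -1.0]]
wrist_force: [0.5, 0.6, 0.1]
gripper_width: 0.619
gripper_force: 0.0
```

Call:
play_rows:
  commands: "0 0 0 0 0 0;0 0 0 0 0 0;0 0 0 0 0 0;0 0 0 0 0 0;0 0 0 0 0 0;0 0 0 0 0 0;0 0 0 0 0 0;0 0 0 0 0 0"
  grip: 0

```text
time_s: 3.15
tcp_pos: [0.4413, -0.2804, 0.019]
ee_rot: [[-0.283, -0.959, 0.001], [-0.959, 0.283, -0.0], [0.0, -0.001, -1.0]]
wrist_force: [0.3, 1.4, 5.1]
gripper_width: 0.336
gripper_force: 30.0
```

Call:
play_rows:
  commands: "0 0 0.5 0 0 0;0 0 0.9 0 0 0;0 0 1 0 0 0;0 0 1 0 0 0;0.24 0.97 0.17 0 0 0;0.24 0.97 0.17 0 0 0;0.24 0.97 0.17 0 0 0;0.24 0.97 0.17 0 0 0;0.24 0.97 0.17 0 0 0;0.24 0.97 0.17 0 0 0;0.24 0.97 0.17 0 0 0;0.24 0.97 0.17 0 0 0;0.24 0.97 0.17 0 0 0;0.24 0.97 0.17 0 0 0;0.24 0.97 0.17 0 0 0;0.24 0.97 0.17 0 0 0;0.24 0.97 0.17 0 0 0;0.24 0.97 0.17 0 0 0;0.24 0.97 0.17 0 0 0;0.24 0.97 0.17 0 0 0"

```text
time_s: 5.15
tcp_pos: [0.5559, 0.1863, 0.2015]
ee_rot: [[-0.283, -0.959, -0.001], [-0.959, 0.283, -0.0], [0.001, 0.001, -1.0]]
wrist_force: [0.2, -1.0, -0.8]
gripper_width: 0.339
gripper_force: 30.0
```

Call:
play_rows:
  commands: "0 0 0 0 0 0;0 0 0 0 0 0;0 0 0 0 0 0"

```text
time_s: 5.45
tcp_pos: [0.5555, 0.1844, 0.2013]
ee_rot: [[-0.284, -0.959, -0.002], [-0.959, 0.284, -0.001], [0.001, 0.001, -1.0]]
wrist_force: [-0.4, -0.4, -0.8]
gripper_width: 0.338
gripper_force: 30.0
```

Run:
```python
from h import *
s=r.sense(); i=cams.camera_info('wrist'); p,d=cams.capture('wrist')
cv2.imwrite('pics/w2.png',cv2.resize(p,(800,600),interpolation=cv2.INTER_CUBIC)); np.save('w2_d.npy',d); cv2.imwrite('w2_raw.png',p)
print(s['tcp_pos'],s['wrist_force'],s['gripper_width'])
import pickle;pickle.dump(i,open('w2.pkl','wb'))
```

```text
[0.55550072 0.18437385 0.20133916] [-0.44925756 -0.36637669 -0.83627104] 0.33764580646605674
```

View pics/w2.png

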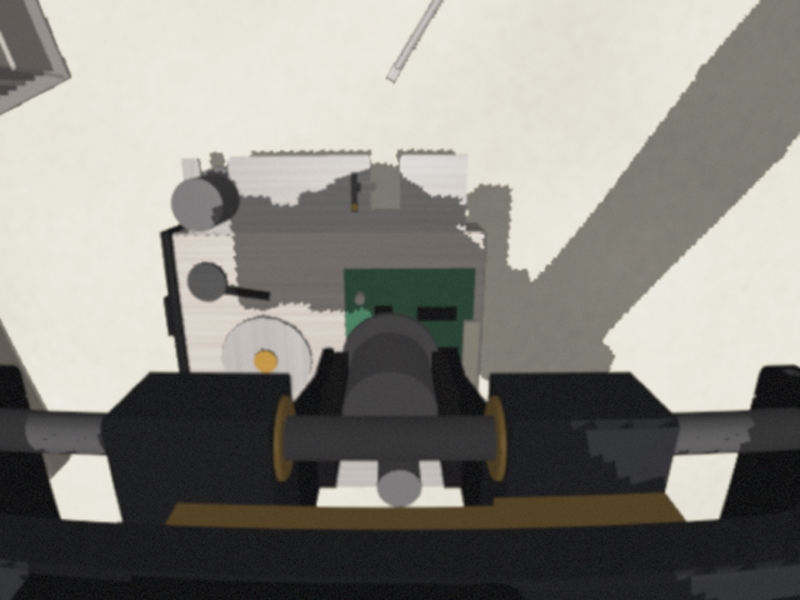

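The wrist view shows the rail edge at row ≈155 (800×600 picture). The slot is open between columns 371 and 400, its closed end is at row ≈208, and the catch spring is at (354,190).

Run:
```python
from h import *
import pickle;i=pickle.load(open('w2.pkl','rb'));d=np.load('w2_d.npy')
U,V=np.meshgrid(range(140,340),range(95,165)); 
P=np.array([(*atd('wrist',u,v,d[v,u],i),u,v) for u,v in zip(U.ravel(),V.ravel()) if d[v,u]>0])
m=(P[:,2]>.047)&(P[:,2]<.057); T=P[m]; print(len(T),np.median(T[:,2]))
# edge: first plate row per column
uu=[];E=[]
for u in range(165,326):
  q=T[T[:,3]==u]
  if len(q): k=q[q[:,4].argmin()]; E.append(k)
E=np.array(E); print([(int(a),int(b)) for a,b in E[::6,3:5]])
g=E[E[:,4]<114]; g=g[(g[:,3]<258)|(g[:,3]>282)]
# subpixel-ish: edge pixel border is v-0.5
W=np.array([atz('wrist',a,b-.5,.053,i) for a,b in g[:,3:5]]); c=np.polyfit(W[:,0],W[:,1],1); print('edge y=',c,np.degrees(np.arctan(c[0])),'resid',np.std(W[:,1]-np.polyval(c,W[:,0])))
th=np.arctan(c[0]); ex=np.array([np.cos(th),np.sin(th)]); ey=np.array([-ex[1],ex[0]])
# slot sides per row
L=[];Rr=[]
for v in range(113,146):
  row=[u for u in range(240,300) if not any(0 for _ in [0])]
  us=set(T[T[:,4]==v][:,3].astype(int)); gap=[u for u in range(250,292) if u not in us]
  if gap:
    a,b=min(gap)-.5,max(gap)+.5; A=atz('wrist',a,v,.053,i)[:2];B=atz('wrist',b,v,.053,i)[:2]; y=A@ey-(np.array([0,c[1]])@ey)
    print(v,a,b,len(gap),'depth %.1f  x+ %.1f x- %.1f'%(1e3*y,1e3*A@ex,1e3*B@ex))
p0=np.array([0,c[1]]); print('s(edge offset)',p0@ey, 'ex',ex,'ey',ey)
# fitted foot top z .087 in this rail
F=P[(P[:,2]>.082)&(P[:,2]<.091)&(P[:,3]<200)&(P[:,4]<165)];
if len(F): cc,rad=cv2.minEnclosingCircle(F[:,:2].astype(np.float32)); cc=np.array(cc);print('foot',cc,rad,'along',cc@ex,'in',cc@ey-p0@ey)
# held foot: face visible
s=r.sense();print('tcp along',s['tcp_pos'][:2]@ex,'depth',s['tcp_pos'][:2]@ey-p0@ey)
```

```text
8608 0.05265855721666168
[(165, 110), (171, 110), (177, 110), (183, 109), (189, 109), (195, 109), (201, 109), (207, 109), (213, 109), (219, 109), (225, 109), (231, 109), (237, 109), (243, 109), (249, 109), (255, 109), (261, 128), (267, 147), (273, 147), (279, 147), (285, 109), (291, 109), (297, 109), (303, 109), (309, 109), (315, 109), (321, 109)]
edge y= [-0.29687122  0.27139587] -16.534638851887983 resid 0.00018978296071718237
113 258.5 279.5 21 depth 3.9  x+ 491.0 x- 472.9
114 258.5 279.5 21 depth 4.7  x+ 491.0 x- 472.9
115 258.5 279.5 21 depth 5.6  x+ 491.0 x- 472.9
116 258.5 279.5 21 depth 6.4  x+ 491.1 x- 472.9
117 258.5 279.5 21 depth 7.3  x+ 491.1 x- 472.9
118 258.5 279.5 21 depth 8.1  x+ 491.1 x- 472.9
119 258.5 279.5 21 depth 9.0  x+ 491.1 x- 472.9
120 258.5 279.5 21 depth 9.8  x+ 491.1 x- 472.9
121 258.5 279.5 21 depth 10.7  x+ 491.1 x- 472.9
122 258.5 279.5 21 depth 11.5  x+ 491.1 x- 472.9
123 258.5 279.5 21 depth 12.4  x+ 491.1 x- 472.9
124 258.5 279.5 21 depth 13.2  x+ 491.1 x- 472.9
125 252.5 279.5 22 depth 14.1  x+ 496.4 x- 472.9
126 258.5 279.5 21 depth 15.0  x+ 491.
[... 487 characters left out ...]
90.3 x- 472.8
137 252.5 279.5 21 depth 24.5  x+ 496.5 x- 472.8
138 259.5 279.5 20 depth 25.3  x+ 490.4 x- 472.8
139 259.5 279.5 20 depth 26.2  x+ 490.4 x- 472.8
140 259.5 279.5 20 depth 27.1  x+ 490.4 x- 472.8
141 259.5 279.5 20 depth 28.0  x+ 490.4 x- 472.8
142 259.5 279.5 20 depth 28.8  x+ 490.4 x- 472.8
143 259.5 279.5 20 depth 29.7  x+ 490.4 x- 472.8
144 259.5 279.5 20 depth 30.6  x+ 490.4 x- 472.8
145 259.5 279.5 20 depth 31.5  x+ 490.4 x- 472.8
s(edge offset) 0.26017306914479726 ex [ 0.95864785 -0.28459496] ey [0.28459496 0.95864785]
foot [0.64136022 0.10720628] 0.014866095967590809 along 0.5843282339355312 in 0.025127892283812292
tcp along 0.48021160024101694 depth 0.07455226270581033
```

Call:
play_rows:
  commands: "-0.23 -0.84 0 0 0 0;-0.23 -0.84 0 0 0 0;-0.23 -0.84 0 0 0 0;-0.23 -0.84 0 0 0 0;0 0 -0.9 0 0 0;0 0 -0.9 0 0 0;0 0 -0.9 0 0 0;0 0 -0.9 0 0 0;0 0 -0.7 0 0 0;0 0 -0.29 0 0 0;0 0 0 0 0 0;0 0 0 0 0 0;0 0 0 0 0 0;0 0 0 0 0 0"

```text
time_s: 6.9
tcp_pos: [0.5292, 0.0847, 0.0656]
ee_rot: [[-0.283, -0.959, 0.002], [-0.959, 0.283, 0.001], [-0.002, -0.002, -1.0]]
wrist_force: [0.4, 0.2, -0.8]
gripper_width: 0.336
gripper_force: 30.0
```

```bash
cat > st.py <<'E'
from h import *
s=r.sense(); ex=np.array([0.95864785,-0.28459496]); ey=np.array([0.28459496,0.95864785]); t=s['tcp_pos'];f=s['wrist_force']
print('t %.2f along %.1f depth %.1f z %.1f'%(s['time_s'],1e3*t[:2]@ex,1e3*(t[:2]@ey-0.260173),1e3*t[2]),'F along %.1f in %.1f z %.1f'%(f[:2]@ex,f[:2]@ey,f[2]),'g',s['gripper_width'])
E
python3 st.py
```

```text
t 6.90 along 483.2 depth -28.4 z 65.6 F along 0.3 in 0.3 z -0.8 g 0.3360792656745452
```

Call:
play_rows:
  commands: "-0.03 0.01 -0.07 0 0 0;0 0 0 0 0 0;0 0 0 0 0 0;0 0 0 0 0 0;0 0 0 0 0 0"

```text
time_s: 7.4
tcp_pos: [0.5277, 0.0848, 0.0624]
ee_rot: [[-0.283, -0.959, 0.0], [-0.959, 0.283, 0.0], [-0.0, -0.0, -1.0]]
wrist_force: [0.2, 0.6, -0.1]
gripper_width: 0.332
gripper_force: 30.0
```

```bash
python3 st.py
```

```text
t 7.40 along 481.7 depth -28.7 z 62.4 F along 0.1 in 0.7 z -0.1 g 0.33226809489488196
```

Call:
play_rows:
  commands: "0.04 0.13 0.02 0 0 0;0.04 0.13 0 0 0 0;0.04 0.13 0 0 0 0;0.04 0.13 0 0 0 0;0 0 0 0 0 0;0 0 0 0 0 0"

```text
time_s: 8.0
tcp_pos: [0.5324, 0.1005, 0.0629]
ee_rot: [[-0.283, -0.959, -0.0], [-0.959, 0.283, -0.0], [0.0, 0.0, -1.0]]
wrist_force: [-0.2, -0.4, -0.4]
gripper_width: 0.338
gripper_force: 30.0
```

```bash
python3 st.py
python3 - <<'E'
from h import *
i=cams.camera_info('wrist'); p,d=cams.capture('wrist')
a=cv2.resize(p[150:360,140:420],(800,600),interpolation=cv2.INTER_CUBIC);cv2.imwrite('pics/w3.png',a)
E
python3 st.py
```

```text
t 8.00 along 481.8 depth -12.4 z 62.9 F along -0.1 in -0.4 z -0.4 g 0.3378610468667344
t 8.05 along 481.8 depth -12.5 z 62.9 F along 1.0 in 0.4 z -1.4 g 0.33605078848138303
```

View pics/w3.png

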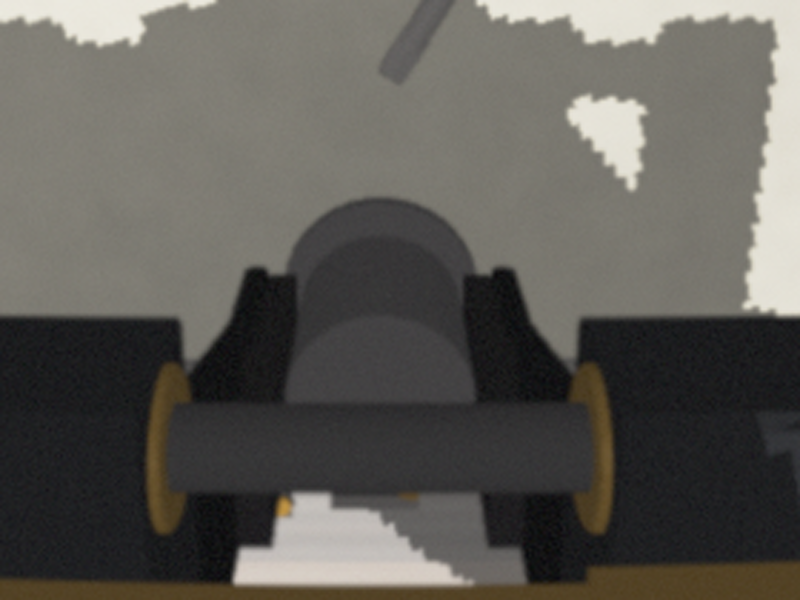

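The foot is held upright and centred at the rail edge, with no contact force. I'll feel inwards slowly.

Call:
play_rows:
  commands: "0.02 0.064 0 0 0 0;0.02 0.064 0 0 0 0;0.01 0.032 0 0 0 0;0.01 0.032 0 0 0 0;0 0 0 0 0 0"

```text
time_s: 8.55
tcp_pos: [0.5343, 0.1062, 0.0629]
ee_rot: [[-0.283, -0.959, 0.0], [-0.959, 0.283, 0.0], [-0.0, -0.0, -1.0]]
wrist_force: [0.7, -0.0, 0.0]
gripper_width: 0.337
gripper_force: 30.0
```

```bash
python3 st.py
```

```text
t 8.55 along 482.0 depth -6.3 z 62.9 F along 0.7 in 0.2 z 0.0 g 0.3365716888945658
```

Call:
play_rows:
  commands: "0.01 0.032 0 0 0 0;0.01 0.032 0 0 0 0;0.01 0.032 0 0 0 0;0 0 0 0 0 0"

```text
time_s: 8.95
tcp_pos: [0.5352, 0.1091, 0.063]
ee_rot: [[-0.283, -0.959, 0.0], [-0.959, 0.283, 0.0], [-0.0, -0.0, -1.0]]
wrist_force: [0.4, 0.1, -0.6]
gripper_width: 0.339
gripper_force: 30.0
```

```bash
python3 st.py
```

```text
t 8.95 along 482.0 depth -3.3 z 63.0 F along 0.4 in 0.2 z -0.6 g 0.339400148917904
```

Call:
play_rows:
  commands: "0.014 0.048 0 0 0 0;0.014 0.048 0 0 0 0;0.014 0.048 0 0 0 0;0.014 0.048 0 0 0 0;0 0 0 0 0 0"

```text
time_s: 9.45
tcp_pos: [0.5369, 0.1149, 0.0629]
ee_rot: [[-0.283, -0.959, 0.0], [-0.959, 0.283, 0.0], [-0.0, -0.0, -1.0]]
wrist_force: [-0.4, -0.7, -0.4]
gripper_width: 0.338
gripper_force: 30.0
```

```bash
python3 st.py
```

```text
t 9.45 along 482.0 depth 2.8 z 62.9 F along -0.2 in -0.7 z -0.4 g 0.3379919911810343
```

Call:
play_rows:
  commands: "0.014 0.048 0 0 0 0;0.014 0.048 0 0 0 0;0.014 0.048 0 0 0 0;0.014 0.048 0 0 0 0;0.01 0.032 0 0 0 0;0 0 0 0 0 0"

```text
time_s: 10.05
tcp_pos: [0.5389, 0.1216, 0.0629]
ee_rot: [[-0.283, -0.959, -0.0], [-0.959, 0.283, -0.0], [0.0, 0.0, -1.0]]
wrist_force: [-0.1, -0.4, 0.4]
gripper_width: 0.333
gripper_force: 30.0
```

```bash
python3 st.py
```

```text
t 10.05 along 482.0 depth 9.7 z 62.9 F along -0.0 in -0.4 z 0.4 g 0.3329476033095088
```

Call:
play_rows:
  commands: "0.01 0.032 0 0 0 0;0.01 0.032 0 0 0 0;0.01 0.032 0 0 0 0;0 0 0 0 0 0"

```text
time_s: 10.45
tcp_pos: [0.5398, 0.1244, 0.063]
ee_rot: [[-0.283, -0.959, 0.0], [-0.959, 0.283, 0.0], [-0.0, -0.0, -1.0]]
wrist_force: [-0.6, 0.8, 0.1]
gripper_width: 0.34
gripper_force: 30.0
```

```bash
python3 st.py
```

```text
t 10.45 along 482.1 depth 12.7 z 63.0 F along -0.8 in 0.6 z 0.1 g 0.33958716428822755
```

Call:
play_rows:
  commands: "0.01 0.032 0 0 0 0;0.01 0.032 0 0 0 0;0 0 0 0 0 0"

```text
time_s: 10.75
tcp_pos: [0.5401, 0.1261, 0.0629]
ee_rot: [[-0.283, -0.959, -0.001], [-0.959, 0.283, -0.0], [0.001, 0.0, -1.0]]
wrist_force: [0.4, -1.2, 0.1]
gripper_width: 0.336
gripper_force: 30.0
```

```bash
python3 st.py
```

```text
t 10.75 along 481.9 depth 14.4 z 62.9 F along 0.7 in -1.0 z 0.1 g 0.3356306865660458
```

Call:
play_rows:
  commands: "0.01 0.032 0 0 0 0;0.01 0.032 0 0 0 0;0 0 0 0 0 0"

```text
time_s: 11.05
tcp_pos: [0.5403, 0.1273, 0.0627]
ee_rot: [[-0.283, -0.959, -0.002], [-0.959, 0.283, -0.001], [0.002, 0.001, -1.0]]
wrist_force: [-0.8, -3.4, 0.7]
gripper_width: 0.333
gripper_force: 30.0
```

```bash
python3 st.py
```

```text
t 11.05 along 481.7 depth 15.6 z 62.7 F along 0.1 in -3.5 z 0.7 g 0.33301582409067076
```

The catch is now resisting with about 3.5 N, so I'll keep going in small steps.

Call:
play_rows:
  commands: "0.01 0.032 0 0 0 0;0.01 0.032 0 0 0 0;0 0 0 0 0 0"

```text
time_s: 11.35
tcp_pos: [0.5405, 0.1285, 0.0626]
ee_rot: [[-0.283, -0.959, -0.003], [-0.959, 0.283, -0.003], [0.003, 0.002, -1.0]]
wrist_force: [-0.5, -7.2, 1.1]
gripper_width: 0.337
gripper_force: 30.0
```

```bash
python3 st.py
```

```text
t 11.35 along 481.5 depth 16.8 z 62.6 F along 1.6 in -7.0 z 1.1 g 0.3367657235822482
```

Call:
play_rows:
  commands: "0.01 0.032 0 0 0 0;0.01 0.032 0 0 0 0;0 0 0 0 0 0"

```text
time_s: 11.65
tcp_pos: [0.5408, 0.1299, 0.0624]
ee_rot: [[-0.283, -0.959, -0.004], [-0.959, 0.283, -0.004], [0.004, 0.003, -1.0]]
wrist_force: [-1.0, -8.0, -0.4]
gripper_width: 0.341
gripper_force: 30.0
```

```bash
python3 st.py
```

```text
t 11.65 along 481.4 depth 18.2 z 62.4 F along 1.4 in -7.9 z -0.4 g 0.34067446771458826
```

Call:
play_rows:
  commands: "0.01 0.032 0 0 0 0;0.01 0.032 0 0 0 0;0 0 0 0 0 0"

```text
time_s: 11.95
tcp_pos: [0.5411, 0.1312, 0.0624]
ee_rot: [[-0.283, -0.959, -0.005], [-0.959, 0.283, -0.005], [0.006, 0.003, -1.0]]
wrist_force: [-0.5, -10.7, 0.2]
gripper_width: 0.331
gripper_force: 30.0
```

```bash
python3 st.py
```

```text
t 11.95 along 481.4 depth 19.6 z 62.4 F along 2.6 in -10.4 z 0.2 g 0.33139066362608216
```

Call:
play_rows:
  commands: "0.01 0.032 0 0 0 0;0 0 0 0 0 0"

```text
time_s: 12.15
tcp_pos: [0.5413, 0.1321, 0.0623]
ee_rot: [[-0.284, -0.959, -0.005], [-0.959, 0.284, -0.005], [0.006, 0.003, -1.0]]
wrist_force: [-0.4, -9.7, 0.0]
gripper_width: 0.34
gripper_force: 30.0
```

```bash
python3 st.py
```

```text
t 12.15 along 481.3 depth 20.5 z 62.3 F along 2.3 in -9.4 z 0.0 g 0.3403268009963869
```

Call:
play_rows:
  commands: "0.01 0.032 0 0 0 0;0 0 0 0 0 0"

```text
time_s: 12.35
tcp_pos: [0.543, 0.1356, 0.0626]
ee_rot: [[-0.284, -0.959, -0.001], [-0.959, 0.284, 0.0], [-0.0, 0.001, -1.0]]
wrist_force: [-0.5, 0.6, -0.7]
gripper_width: 0.335
gripper_force: 30.0
```

```bash
python3 st.py
```

```text
t 12.35 along 482.0 depth 24.3 z 62.6 F along -0.7 in 0.5 z -0.7 g 0.33481770038534986
```

The force has dropped away, so the catch has snapped. Next I'll feel for the end stop.

Call:
play_rows:
  commands: "0.01 0.032 0 0 0 0;0 0 0 0 0 0"

```text
time_s: 12.55
tcp_pos: [0.5436, 0.1367, 0.0629]
ee_rot: [[-0.283, -0.959, -0.0], [-0.959, 0.283, -0.0], [0.001, 0.0, -1.0]]
wrist_force: [-0.5, -3.9, -0.3]
gripper_width: 0.337
gripper_force: 30.0
```

```bash
python3 st.py
```

```text
t 12.55 along 482.2 depth 25.6 z 62.9 F along 0.6 in -3.9 z -0.3 g 0.3374383996841806
```

Call:
play_rows:
  commands: "0.005 0.016 0 0 0 0;0 0 0 0 0 0"

```text
time_s: 12.75
tcp_pos: [0.5436, 0.1369, 0.063]
ee_rot: [[-0.283, -0.959, -0.001], [-0.959, 0.283, -0.001], [0.001, 0.0, -1.0]]
wrist_force: [0.2, -4.9, -0.1]
gripper_width: 0.334
gripper_force: 30.0
```

```bash
python3 st.py
```

```text
t 12.75 along 482.2 depth 25.7 z 63.0 F along 1.6 in -4.6 z -0.1 g 0.3343453624174421
```

It's home. I'll ease the push, lower the barrel onto the plate, then open.

Call:
play_rows:
  commands: "-0.007 -0.024 -0.015 0 0 0;0 0 -0.02 0 0 0;0 0 0 0 0 0;0 0 0 0 0 0"

```text
time_s: 13.15
tcp_pos: [0.5437, 0.1366, 0.0621]
ee_rot: [[-0.283, -0.959, 0.0], [-0.959, 0.283, 0.0], [-0.0, -0.0, -1.0]]
wrist_force: [-0.6, -3.1, 1.6]
gripper_width: 0.336
gripper_force: 30.0
```

```bash
python3 st.py
```

```text
t 13.15 along 482.3 depth 25.5 z 62.1 F along 0.3 in -3.2 z 1.6 g 0.33634570956307513
```

Call:
play_rows:
  commands: "0 0 0 0 0 0;0 0 0 0 0 0;0 0 0 0 0 0;0 0 0 0 0 0;0 0 0 0 0 0"
  grip: 56

```text
time_s: 13.65
tcp_pos: [0.5438, 0.1369, 0.0619]
ee_rot: [[-0.283, -0.959, 0.0], [-0.959, 0.283, 0.0], [-0.001, -0.0, -1.0]]
wrist_force: [0.2, 0.1, -0.0]
gripper_width: 0.626
gripper_force: 0.0
```

Call:
play_rows:
  commands: "0 0 0.2 0 0 0;0 0 0.4 0 0 0;0 0 0.8 0 0 0;0 0 0.9 0 0 0;0 0 0.9 0 0 0;0.25 0.85 0.9 0 0 0;0.25 0.85 0.5 0 0 0;0 0 0 0 0 0;0 0 0 0 0 0;0 0 0 0 0 0"

```text
time_s: 14.65
tcp_pos: [0.5577, 0.1867, 0.1994]
ee_rot: [[-0.284, -0.959, -0.002], [-0.959, 0.284, -0.001], [0.001, 0.001, -1.0]]
wrist_force: [-0.6, 0.3, 0.6]
gripper_width: 0.636
gripper_force: 0.0
```

```bash
python3 st.py
python3 - <<'E'
from h import *
s=r.sense(); i=cams.camera_info('wrist'); p,d=cams.capture('wrist')
cv2.imwrite('pics/w4.png',cv2.resize(p,(800,600),interpolation=cv2.INTER_CUBIC))
ex=np.array([0.95864785,-0.28459496]); ey=np.array([0.28459496,0.95864785])
u0,v0=proj('wrist',np.append((482*ex+285.2*ey)/1e3,.087),i);print(u0,v0)
P=np.array([(*atd('wrist',u,v,d[v,u],i),u,v) for u in range(max(0,int(u0)-50),min(560,int(u0)+50)) for v in range(max(0,int(v0)-50),min(420,int(v0)+50)) if d[v,u]>0])
T=P[(P[:,2]>.082)&(P[:,2]<.092)];c,rad=cv2.minEnclosingCircle(T[:,:2].astype(np.float32));c=np.array(c)
A=np.c_[T[:,:2],np.ones(len(T))];print('tilt',np.linalg.lstsq(A,T[:,2],rcond=None)[0][:2])
print('along %.1f depth %.1f top z %.1f rad %.1f'%(1e3*c@ex,1e3*(c@ey)-260.17,1e3*np.median(T[:,2]),rad*1e3))
E
```

```text
t 14.65 along 481.5 depth 77.6 z 199.4 F along -0.7 in 0.1 z 0.6 g 0.6364612812368222
270.5744403345705 138.65647856079562
tilt [-0.00592369  0.00747201]
along 481.3 depth 24.8 top z 86.8 rad 15.2
```

View pics/w4.png

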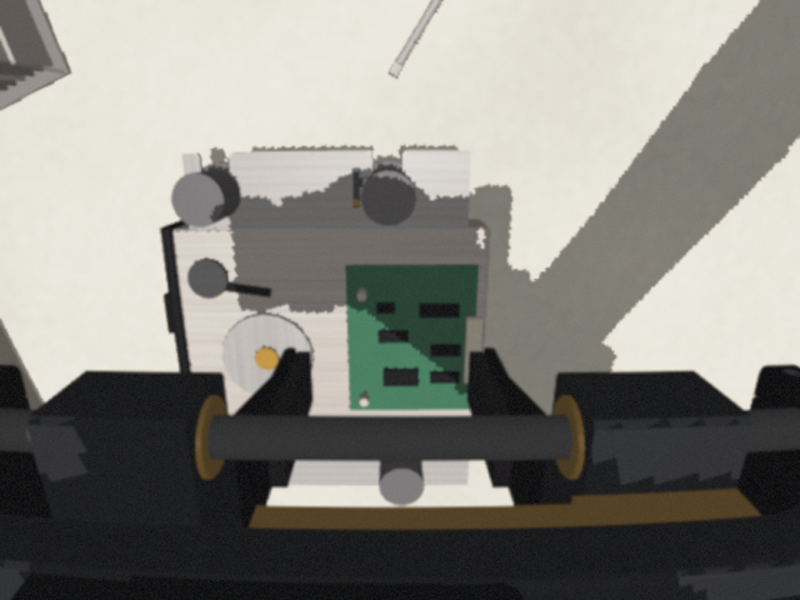

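The foot sits in the slot at (388,195), level with the fitted foot. It is 24.8 mm in, its top is at 86.8 mm, and it is upright and released. I'm handing it in.

```bash
python3 -c "
from station import r
print(r.finish_job())"
```

```text
the job is handed in; nothing more can be done
None
```

The bumper foot is fully home in the empty slot, with the catch snapped behind it, released and standing upright; the job is handed in (no verdict came back), and the wrist force stayed below about 11 N.

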